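Index the support rung one hole nearer to the V-rest

ROBOT

A 6-joint arm with a two-finger parallel gripper is mounted at the origin on a cart in front of the work surface, level with it; the furniture and walls round the work are solid. World frame = base frame: x ahead of the robot, y to its left, z up, the work surface at z = 0. Lengths are in m, angles in rad, forces in N, time in s.
With the tool pointing down it reaches from about 0.35 to 0.725 m from the base axis. Payload 6 kg.
Tool frame: the origin (TCP) lies between the finger pads; the fingertips stand 11 mm ahead of it and the grasp point (between the pads) lies 8 mm behind it; z points along the fingers, y is the line along which they close (so a half turn about z gives the same grasp; the last joint's range is limited). The gripper opens to 85 mm and grips with 20 to 120 N. Pads are 22 mm wide; open, the fingers measure 114 mm over their backs; the gripper's body (76 mm by 85 mm) begins 54 mm behind the grasp point. The pads swing forward as they close: fully open they stand 13 mm farther back than shut.
Start: joints at [-0.835, 0.04, 0.085, 0, -1.615, -0.334], TCP at [0.235, -0.552, 0.242] pointing down, gripper open.
Joint ranges: [-2.56, 2.56], [-1.29, 2.01], [-1.08, 1.49], [-3.29, 1.98], [-2.81, -0.18], [-2.99, 2.99]. Speed limits (rad/s): [2.57, 2.57, 3.01, 3.14, 3.14, 3.14].

INTERFACE

Orientations are given as [roll, pitch, yaw] about the fixed x, y, z axes, in that order (R = Rz(yaw) Ry(pitch) Rx(roll)).
In Python, from workcell import r gives the robot as it stands.
- The arm moves only by the tool send_rows, never from a script. Its argument "steps" is text: rows parted by semicolons, each of 5 numbers parted by spaces: the finger opening in mm, from 0 to 85.4, then the shift along the tool's x, y, z as a fraction of full scale, then the turn about the tool's z as a fraction of full scale. In form: hand x y z roll; .... A call has 1 to 12 rows; each row is the pose to reach, as a shift and turn from the pose commanded when the call began, along the tool's axes at that moment, turning the shorter way round; what a row does not reach only later rows make up. Full scale, the value 1, is 200 mm for a shift and pi rad for a turn. A row lasts 1/10 s, in which the tool goes at most 50 mm and 8.59 degrees, less where a joint would pass 70% of its speed; a pose out of reach is approached as far as the arm can. A call with a number of a shift or a turn outside -1 to 1 is refused whole. A call with a gripper value outside its range is refused whole. The fingers move at their own pace and stop on an object; the grip force is fixed at half the most. Time passes only in rows, so rows that repeat a pose let the fingers close. It gives the time, the measured TCP pose, the force, the opening and the grip force at its end, in the units of the state.
- r.sense(): the state, without advancing time (a new reading comes with each control period).
- r.get_image(name): name is "side" or "top"; returns the picture (480x640x3 uint8, red, green, blue); there is no depth.
- r.camera_model(name): a dict with "mtx" (3x3 intrinsics, pixels), "k1" (the pictures are not rectified: a ray, as slopes to the right and down, at radius r is drawn at 1 + k1 r^2 times it, then the intrinsics apply), "R" (3x3) and "t" (3): a world point X has camera coordinates R X + t. Camera axes: x right, y down, z forward; pixel columns grow to the right and rows downward; lengths in m; the calibration is good to about 2 mm. A picture is of the moment at which its call begins. camera_model takes no time and is no camera call.
- r.finish_job(): hands the job in; it is judged then, once.
The state is a dict: "t": time; "qpos": joint angles; "qvel": joint speeds; "effort": joint torques, N m; "position": TCP position; "ee_rot": TCP orientation; "contact_force": force on the tool from outside, world axes, zero at the start; "ft_torque": the same for the moment, N m; "grip_width": opening from 0.0 (shut) to 1.0 (fully open); "gripper_force": force on a finger pad.
Only numpy, scipy, OpenCV 4.12 (cv2) and the standard library are available. Lean on these libraries where they do the work, as an engineer would, in place of code of your own. Each camera call takes 0.05 s, during which the arm holds its last target. There are 200 camera calls.

TASK

The next piece of stock is shorter, so the sliding support rung must sit one hole nearer to the V-rest. Pull the sleeve's spring plunger up clear of its hole, slide the sleeve along its rail to the next hole on the V-rest's side, and let the pin down fully into that hole; finish while your fingers still hold the plunger knob firmly, keeping the pin home in the hole (do not let go). Leave the solder spool, the screwdriver and the sanding block where they are.

Things in the scene. Friction and masses are not known exactly. Their poses are not given: they have to be found in the camera images.
- stand: fixed stand: dark steel base plate 70 x 300 x 8 mm with a level aluminium bar (the rail) 30 x 264 mm, top 52 mm above the desk, between end blocks 60 mm high. Origin: centre of the plate's underside, on the desk; y along the rail, z up; yaw -0.2 to 0.35 rad. Five round holes (12 mm) in the rail's top, on its centre line, at y = -80, -40, 0, +40, +80 mm
- sleeve (a joint): slide of the grey sleeve along the rail: metres from the rail's middle along the stand's +y, -0.088 to 0.088; 0 at the start (pin in the middle hole), next holes at +0.040 and -0.040. Sleeve 44 x 60 mm (60 along the rail), top 61.5 mm above the desk; its 14 mm round rung sticks out 72 mm at the stand's -x side, axis 42 mm above the desk. Friction about 2 N
- plunger (a joint): travel of the spring plunger on the sleeve: metres upward, 0 = pin fully home in a hole, 0.020 = fully pulled. The round-nosed 8 mm pin reaches 12 mm into the hole, so raise it more than 12 mm before sliding; standing on the bar between two holes it reads about 0.012. A spring pushes it down with 4 N at 0, 8 N at full travel
- knob_grip (a point): point to grip, on the upright axis of the plunger's round ribbed black knob (25 mm across, 28 mm high, plain vertical sides), 1 mm above the middle of its height; 97 mm above the desk while the pin is home. It rises with the plunger and travels with the sleeve, above the sleeve's middle. Under the knob 8.5 mm of 12 mm stem shows, then a 20 mm nut
- vrest: fixed steel V-rest (block with a V-shaped trough on top, 65 mm high, foot 56 x 50 mm) on the desk just beyond one end of the stand, at the stand's y of about +185 or -185 mm and x of about -60 mm; which end varies. Origin: centre of its underside
- spool: loose spool of solder, blue flanges, 51 mm across, 36 mm high, standing beyond the other end of the stand; bystander. Origin: centre of its underside
- driver: loose screwdriver with blue handle, 165 mm long, lying behind the stand; bystander. Origin: centre of its underside
- sander: loose brown sanding block 28 x 66 x 18 mm lying behind the stand; bystander. Origin: centre of its underside
Things that resemble listed ones, but are neither listed nor needed, are in the scene too. What is shaped like the vrest but yellow is not meant.

How it is judged:
On the way, in this order (a step that is already met when the one before it is completed fails the run):
1. the plunger is pulled clear while the sleeve is still at its starting hole (value of joint plunger above 0.0105 m and value of joint sleeve between -0.008 and 0.008 m), for 0.1 s.
2. the pin is home in the next hole on the V-rest's side (value of joint plunger below 0.003 m and ((y of vrest in the frame of stand above 0 m and value of joint sleeve between 0.036 and 0.044 m) or (y of vrest in the frame of stand below 0 m and value of joint sleeve between -0.044 and -0.036 m))), for 0.2 s.
At the end, for the whole second after the job is handed in: the sleeve is within 4 mm of the next hole (40 mm from the middle one) on the V-rest's side, the plunger is within 3 mm of fully home, and the fingers still hold the plunger knob with more than 3 N; the bystanders have not moved more than 20 mm (all of step 2 and contact force between the fingers and plunger above 3 N); the arm keeps its last pose, push and grip.
It fails at once if the solder spool, the screwdriver or the sanding block is moved more than 20 mm (distance of any of spool, driver, sander from where it was at the start of the episode above 0.02 m).
It also fails if it takes over 32 s, if anything falls off the work surface, if the arm or the gripper's body presses on something with over 40 N, if the wrist force passes 120 N, or if a joint passes its speed limit or range.

## Working session

There is one attempt and no reset: what is moved stays moved. The work goes in short steps, Python scripts to look and compute and a tool call to move; the robot and the scene stay as the last step left them, time stands still between calls to the robot, and variables do not carry over. Pictures are saved under pics/ and viewed, at most 10 in all, crops included, and the job is handed in when it is done.

Besides the shell and the picture viewer there is one more tool, called after "Request:" by a JSON object that holds its "fn" and its "kwargs", one argument or row to a line. send_rows: Moves the arm, as the interface text tells. Its arguments: {"type":"object","properties":{"steps":{"type":"string"}},"required":["steps"]}

```bash
mkdir -p pics
cat > h.py <<'E'
import numpy as np, cv2
from workcell import r
def ray(name,u,v):
    m=r.camera_model(name);K=np.array(m["mtx"]);R=np.array(m["R"]);t=np.array(m["t"])
    d=np.array([(u-K[0,2])/K[0,0],(v-K[1,2])/K[1,1]]);p=d.copy()
    for _ in range(30): p=d/(1+m["k1"]*(p@p))
    return -R.T@t, R.T@np.array([p[0],p[1],1])
def onz(name,u,v,z):
    c,d=ray(name,u,v); return c+d*(z-c[2])/d[2]
def proj(name,X):
    m=r.camera_model(name);c=np.array(m["R"])@X+np.array(m["t"]);p=c[:2]/c[2];p=p*(1+m["k1"]*(p@p))
    return (np.array(m["mtx"])@[p[0],p[1],1])[:2]
E
python3 - <<'E'
from h import *
for n in("side","top"):
    im=r.get_image(n);cv2.imwrite(f"pics/{n}0.png",im[:,:,::-1])
    print(n,ray(n,320,240))
s=r.sense();print(s["t"],s["position"],s["ee_rot"],s["grip_width"])
E
```

```text
side (array([ 0.52689236, -1.07973911,  0.48153456]), array([ 0.01321877,  0.93184394, -0.36293311]))
top (array([ 0.39811422, -0.04546822,  1.23153479]), array([ 0.12293874,  0.00567611, -0.99244324]))
0.1 [ 0.23459367 -0.55194346  0.24137673] [ 3.13999469e+00 -1.56459328e-04 -2.73980993e+00] 1.002029315506323
```

View pics/top0.png

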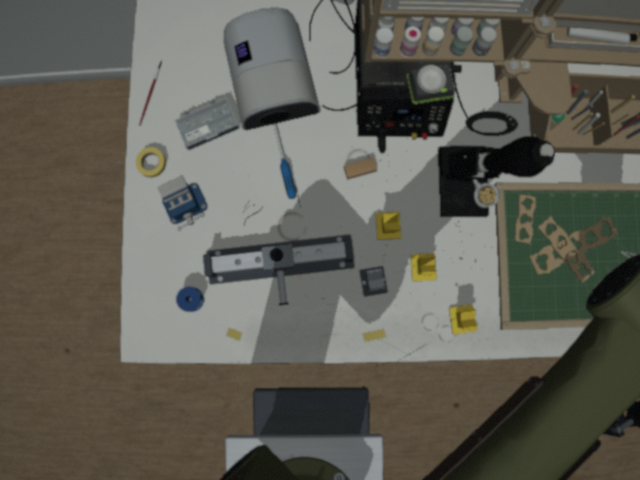

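View pics/side0.png

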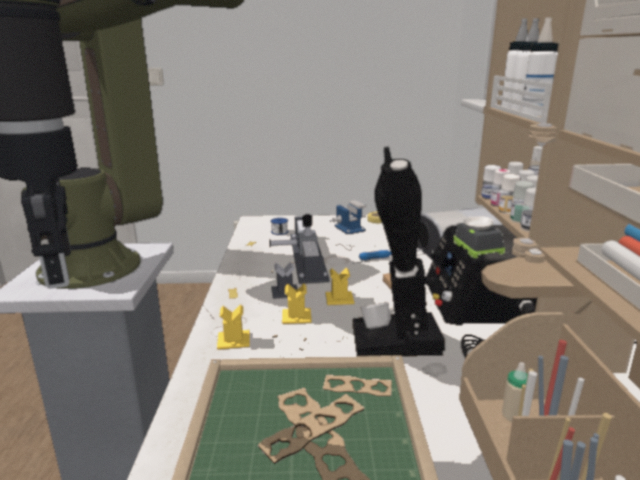

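Top view: the black knob is at (277,255) on the stand, with end blocks near (207,267) and (350,250). The rung points towards the robot. The spool is at (190,299), the driver at (288,175) and the sander at (360,166).
V-rest candidates: grey at (373,280), yellow at (389,224), (424,266) and (463,320). I choose the grey steel one, which is on the image right (world -y). 
Knob candidates: black disc at (277,255) in the top view and (307,220) in the side view. The round grey item at (292,222) is not on the rail. I'll measure these now and check with a close crop.

Run:
```python
from h import *
top=cv2.imread("pics/top0.png");side=cv2.imread("pics/side0.png")
def blobs(im,x0,y0,x1,y1,th,name):
    g=cv2.cvtColor(im,cv2.COLOR_BGR2GRAY)[y0:y1,x0:x1]
    n,l,s,c=cv2.connectedComponentsWithStats((g<th).astype(np.uint8))
    for i in range(1,n):
        if s[i,4]>25: print(name,th,s[i]+[x0,y0,0,0,0],c[i]+[x0,y0])
for th in(35,45): blobs(top,262,240,295,270,th,"top")
for th in(35,45): blobs(side,295,205,322,240,th,"side")
g=cv2.cvtColor(top,cv2.COLOR_BGR2GRAY)
m=np.zeros_like(g);m[228:288,198:362]=(g[228:288,198:362]<75)
m=cv2.morphologyEx(m,cv2.MORPH_OPEN,np.ones((2,2)))
# stand plate: large dark outline
n,l,s,c=cv2.connectedComponentsWithStats(m);print(s[1:],c[1:])
a=cv2.resize(top[225:310,190:400],None,fx=3.8,fy=3.8,interpolation=2)
b=cv2.resize(side[195:305,255:355],None,fx=2.6,fy=2.6,interpolation=2)
o=np.zeros((a.shape[0]+b.shape[0],a.shape[1],3),np.uint8);o[:a.shape[0]]=a[:];o[a.shape[0]:,:b.shape[1]]=b
mm=cv2.resize(m[225:310,190:400]*255,None,fx=2.5,fy=2.5);o[a.shape[0]:a.shape[0]+mm.shape[0],262:262+mm.shape[1]]=mm[:,:,None]
print(o.shape);cv2.imwrite("pics/crop1.png",o)
```

```text
top 35 [271 248  12  13 120] [276.38333333 254.31666667]
top 45 [282 241  13   6  26] [289.69230769 243.19230769]
top 45 [270 248  13  14 139] [276.34532374 254.42446043]
top 45 [274 265  21   5  57] [285.77192982 268.        ]
side 35 [303 216   8  10  65] [306.73846154 220.16923077]
side 45 [302 215   9  11  75] [306.77333333 220.02666667]
[[ 205  236  150   48 3000]
 [ 361  271    2    8   16]] [[284.816      260.42966667]
 [361.5        274.5       ]]
(609, 798, 3)
```

View pics/crop1.png

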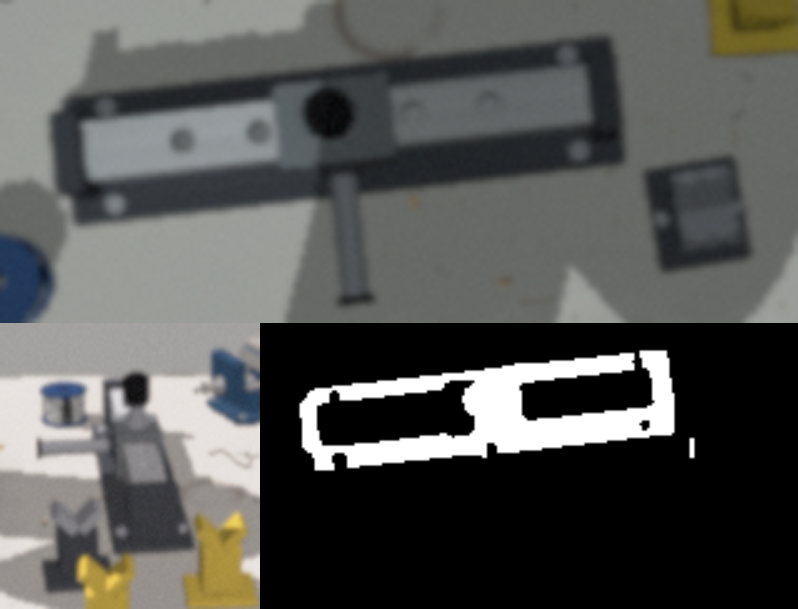

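The crop confirms the grey steel V-rest at about (374,281) in the top view. It also shows the black knob on the sleeve and rail holes at about (238,262), (258,259.5), (298,253.5) and (318,251.5).

Run:
```python
from h import *
H=[(183,140),(259,131),(412,109),(488,101)]
P=np.array([onz("top",190+(u+.5)/3.8-.5,225+(v+.5)/3.8-.5,.051)[:2] for u,v in H]); s=np.array([80,40,-40,-80])/1e3
A=np.c_[np.ones(4),s]
c,*_=np.linalg.lstsq(A,P,rcond=None);print(P,c,"res",P-A@c,"yaw",np.arctan2(-c[1,0],c[1,1]),np.linalg.norm(c[1]))
S=[(107,107),(567,56),(578,151),(115,205)]
Q=np.array([onz("top",190+(u+.5)/3.8-.5,225+(v+.5)/3.8-.5,.010)[:2] for u,v in S]);d=Q[0]-Q[1]+Q[3]-Q[2]
print("screws",Q,Q.mean(0),np.arctan2(-d[0],d[1]))
k=onz("top",276.4,254.4,.108);print("knob top",k)
c1,d1=ray("top",276.4,254.4);c2,d2=ray("side",306.75,220.1)
t=np.linalg.lstsq(np.c_[d1,-d2],c2-c1,rcond=None)[0];print(c1+t[0]*d1,c2+t[1]*d2)
print("vrest",onz("top",374,281.6,.03))
```

```text
[[ 0.50344963  0.12381523]
 [ 0.50777151  0.08418935]
 [ 0.5184211   0.00473843]
 [ 0.52216438 -0.03466008]] [[ 0.51295165  0.04452073]
 [-0.1201977   0.99100385]] res [[ 1.13792476e-04  1.41885903e-05]
 [-3.72235360e-04  2.84656463e-05]
 [ 6.61536178e-04 -1.42151300e-04]
 [-4.03093293e-04  9.94970637e-05]] yaw 0.12069927244722414 0.9982665583520192
screws [[ 0.52530601  0.17109352]
 [ 0.55031008 -0.07695839]
 [ 0.49906388 -0.08213441]
 [ 0.47243725  0.16630935]] [0.5117793  0.04457752] 0.10361781258378192
knob top [0.51099062 0.04293818 0.108     ]
[0.512193   0.0438799  0.09603191] [0.5112138  0.04383116 0.09592969]
vrest [ 0.46215905 -0.14544001  0.03      ]
```

The measurements agree with each other. Knob is at about (0.512, 0.044, 0.096), stand yaw about 0.11, and the V-rest is at stand y of about -0.185, so the sleeve slides along the stand's -y. I'll start the approach.

Request:
{"fn": "send_rows", "kwargs": {
  "steps": "85 -0.05 0.05 0 0.01;85 -0.15 0.13 0 0.02;85 -0.25 0.22 0 0.03;85 -0.35 0.31 0 0.04;85 -0.45 0.4 0 0.05;85 -0.55 0.49 0 0.06;85 -0.65 0.58 0 0.07;85 -0.75 0.67 0 0.08;85 -0.85 0.76 0 0.09;85 -0.92 0.82 0 0.09;85 -0.95 0.86 0 0.092;85 -0.95 0.86 0 0.092"
}}

```text
t: 1.3
position: [0.3424, -0.3189, 0.2422]
ee_rot: [3.141, 0.0, -3.027]
contact_force: [0.6, -1.0, 0.2]
grip_width: 0.994
gripper_force: 0.0
```

```bash
cat > d.py <<'E'
from h import *
import sys
from scipy.spatial.transform import Rotation as Ro
def delta(tgt):
    s=r.sense();R=Ro.from_euler("xyz",s["ee_rot"]).as_matrix()
    d=R.T@(np.array(tgt)-s["position"])/.2
    print("t",s["t"],"pos",s["position"].round(4),"rot",np.round(s["ee_rot"],3),"units",d.round(4),"F",np.round(s["contact_force"],1),s["grip_width"],s["gripper_force"],"q",np.round(s["qpos"],2))
    a=np.arctan2(R[1,1],R[0,1]);w=np.pi/2+.112
    print("turn units",(-((w-a+np.pi/2)%np.pi-np.pi/2))/np.pi)
delta([float(x) for x in sys.argv[1:4]])
E
python3 d.py .512 .044 .242
```

```text
t 1.3 pos [ 0.3424 -0.3189  0.2422] rot [ 3.141  0.    -3.027] units [-1.0490e+00  1.7059e+00  1.6000e-03] F [ 0.6 -1.   0.2] 0.9944152939167069 0.0 q [-0.32 -0.32 -0.24 -0.   -1.65 -1.14]
turn units 0.0007001227819862773
```

Request:
{"fn": "send_rows", "kwargs": {
  "steps": "85 -0.03 0.05 0 0;85 -0.09 0.15 0 0;85 -0.15 0.25 0 0;85 -0.22 0.36 0 0;85 -0.29 0.47 0 0;85 -0.35 0.57 0 0;85 -0.41 0.67 0 0;85 -0.47 0.77 0 0;85 -0.52 0.85 0 0;85 -0.55 0.9 0 0;85 -0.55 0.9 0 0"
}}

```text
t: 2.4
position: [0.4316, -0.1277, 0.242]
ee_rot: [3.141, -0.001, -3.028]
contact_force: [0.0, -0.3, 0.4]
grip_width: 1.001
gripper_force: 0.0
```

Request:
{"fn": "send_rows", "kwargs": {
  "steps": "85 -0.03 0.05 0 0;85 -0.09 0.15 0 0;85 -0.15 0.25 0 0;85 -0.22 0.36 0 0;85 -0.29 0.47 0 0;85 -0.35 0.57 0 0;85 -0.41 0.67 0 0;85 -0.46 0.75 0 0;85 -0.49 0.79 0 0;85 -0.499 0.806 0 0;85 -0.499 0.806 0 0;85 -0.499 0.806 0 0"
}}

```text
t: 3.6
position: [0.5122, 0.0425, 0.2425]
ee_rot: [-3.142, 0.0, -3.029]
contact_force: [0.8, -0.7, -0.7]
grip_width: 0.996
gripper_force: 0.0
```

```bash
python3 d.py .512 .044 .089
```

```text
t 3.6 pos [0.5122 0.0425 0.2425] rot [-3.142  0.    -3.029] units [3.000e-04 7.800e-03 7.674e-01] F [ 0.8 -0.7 -0.7] 0.9963224226388783 0.0 q [ 0.48 -0.19 -0.13  0.   -1.63 -1.93]
turn units 5.039715136641717e-05
```

Request:
{"fn": "send_rows", "kwargs": {
  "steps": "85 0 0.008 0.08 0;85 0 0.008 0.2 0;85 0 0.008 0.32 0;85 0 0.008 0.44 0;85 0 0.008 0.55 0;85 0 0.008 0.64 0;85 0 0.008 0.7 0;85 0 0.008 0.74 0;85 0 0.008 0.765 0;85 0 0.008 0.767 0;85 0 0.008 0.767 0"
}}

```text
t: 4.7
position: [0.5125, 0.0447, 0.0896]
ee_rot: [3.141, 0.001, -3.029]
contact_force: [0.5, -0.6, 0.3]
grip_width: 0.99
gripper_force: 0.0
```

```bash
python3 d.py .512 .044 .089
python3 - <<'E'
from h import *
a=r.get_image("side")[160:290,250:370,::-1];b=r.get_image("top")[200:330,200:400,::-1]
o=np.hstack([cv2.resize(x,None,fx=2.5,fy=2.5,interpolation=2) for x in (a,b)]);print(o.shape);cv2.imwrite("pics/c2.png",o)
E
```

```text
t 4.7 pos [0.5125 0.0447 0.0896] rot [ 3.141e+00  1.000e-03 -3.029e+00] units [ 0.0029 -0.0032  0.003 ] F [ 0.5 -0.6  0.3] 0.9903916215155137 0.0 q [ 0.48 -0.16 -0.38  0.   -1.34 -1.94]
turn units 0.00024378525071899035
(325, 800, 3)
```

View pics/c2.png

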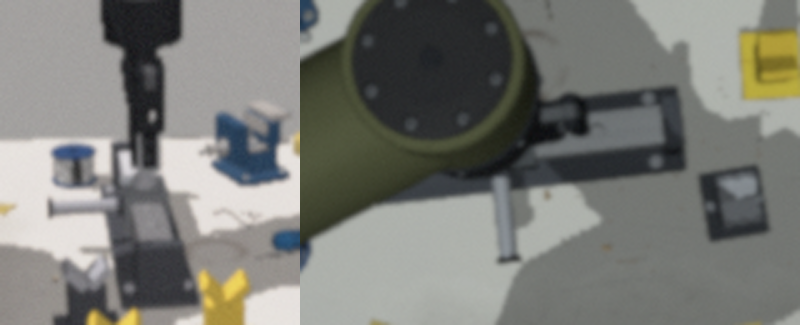

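The side crop shows the finger at about (145,150), in line with the knob and above the sleeve. The top view is hidden by the wrist, but the rung and stand have not moved. Closing now.

Request:
{"fn": "send_rows", "kwargs": {
  "steps": "0 0 0 0 0;0 0 0 0 0;0 0 0 0 0;0 0 0 0 0;0 0 0 0 0;0 0 0 0 0;0 0 0 0 0;0 0 0 0 0"
}}

```text
t: 5.6
position: [0.5122, 0.0446, 0.0892]
ee_rot: [3.142, 0.0, -3.029]
contact_force: [-1.0, -0.6, 3.3]
grip_width: 0.275
gripper_force: 58.8
```

```bash
python3 d.py .512 .044 .089
```

```text
t 5.6 pos [0.5122 0.0446 0.0892] rot [ 3.142  0.    -3.029] units [ 0.0014 -0.0031  0.001 ] F [-1.  -0.6  3.3] 0.275340025963254 58.80936026573181 q [ 0.48 -0.16 -0.38  0.   -1.34 -1.94]
turn units 0.00024766053878386195
```

Request:
{"fn": "send_rows", "kwargs": {
  "steps": "0 0 0 -0.015 0;0 0 0 -0.03 0;0 0 0 -0.045 0;0 0 0 -0.06 0;0 0 0 -0.075 0;0 0 0 -0.08 0;0 0 0 -0.08 0;0 0 0 -0.08 0;0 0 0 -0.08 0"
}}

```text
t: 6.5
position: [0.512, 0.0447, 0.1047]
ee_rot: [3.142, -0.0, -3.029]
contact_force: [3.4, -0.9, -7.7]
grip_width: 0.271
gripper_force: 59.1
```

```bash
python3 d.py .512 .044 .105;python3 - <<'E'
from h import *
a=r.get_image("side")[160:290,250:370,::-1]
cv2.imwrite("pics/c3.png",cv2.resize(a,None,fx=4,fy=4,interpolation=2))
E
```

```text
t 6.5 pos [0.512  0.0447 0.1047] rot [ 3.142 -0.    -3.029] units [ 0.0005 -0.0033 -0.0017] F [ 3.4 -0.9 -7.7] 0.2709244660221044 59.08164381980896 q [ 0.48 -0.16 -0.36 -0.   -1.37 -1.94]
turn units 0.0002422926326749513
```

View pics/c3.png

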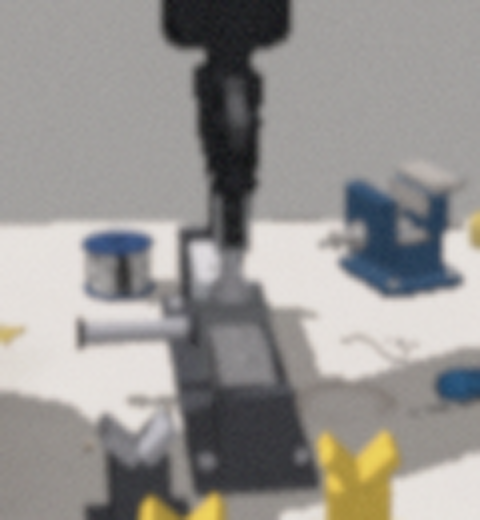

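Contact force is -7.7 N, which matches the spring at about 15.5 mm, so the pin is clear. The crop shows the knob raised, with its stem showing at about (230,265). Sliding 40 mm along tool -y.

Request:
{"fn": "send_rows", "kwargs": {
  "steps": "0 0 -0.01 0 0;0 0 -0.03 0 0;0 0 -0.055 0 0;0 0 -0.08 0 0;0 0 -0.105 0 0;0 0 -0.13 0 0;0 0 -0.155 0 0;0 0 -0.18 0 0;0 0 -0.195 0 0;0 0 -0.2 0 0;0 0 -0.2 0 0;0 0 -0.2 0 0"
}}

```text
t: 7.75
position: [0.5164, 0.0045, 0.1048]
ee_rot: [-3.141, -0.001, -3.029]
contact_force: [0.1, -1.5, -8.7]
grip_width: 0.273
gripper_force: 59.2
```

```bash
python3 d.py .5165 .0049 .105
```

```text
t 7.75 pos [0.5164 0.0045 0.1048] rot [-3.141e+00 -1.000e-03 -3.029e+00] units [-0.0008  0.0021 -0.0009] F [ 0.1 -1.5 -8.7] 0.27260306201378715 59.21247124671936 q [ 0.4  -0.16 -0.36  0.   -1.37 -1.86]
turn units 0.0002032527484027115
```

Request:
{"fn": "send_rows", "kwargs": {
  "steps": "0 0 0 0.015 0;0 0 0 0.03 0;0 0 0 0.045 0;0 0 0 0.06 0;0 0 0 0.07 0;0 0 0 0.078 0;0 0 0 0.08 0;0 0 0 0.08 0;0 0 0 0.08 0;0 0 0 0.08 0"
}}

```text
t: 8.75
position: [0.5165, 0.0047, 0.0893]
ee_rot: [-3.141, -0.0, -3.029]
contact_force: [-4.6, -2.7, -3.1]
grip_width: 0.271
gripper_force: 59.9
```

```bash
python3 d.py .5165 .0049 .089;python3 - <<'E'
from h import *
a=r.get_image("side")[160:290,250:370,::-1];b=r.get_image("top")[200:330,200:400,::-1]
o=np.hstack([cv2.resize(x,None,fx=2.5,fy=2.5,interpolation=2) for x in (a,b)]);cv2.imwrite("pics/c4.png",o)
E
```

```text
t 8.75 pos [0.5165 0.0047 0.0893] rot [-3.141 -0.    -3.029] units [-0.0001  0.0008  0.0013] F [-4.6 -2.7 -3.1] 0.2705315860934392 59.92961883544922 q [ 0.4  -0.15 -0.38  0.   -1.34 -1.86]
turn units 0.00024287469342238933
```

View pics/c4.png

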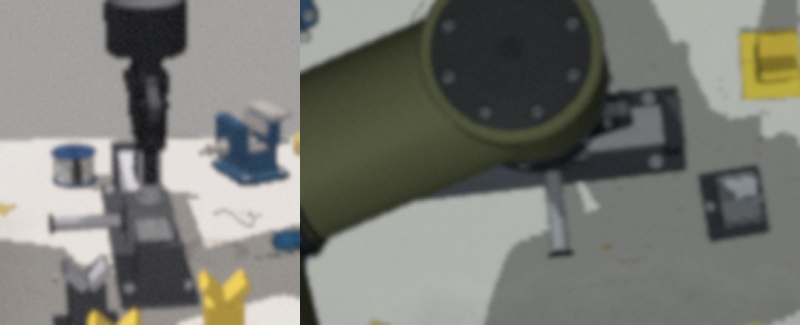

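The rung moved 50 px in the crop, which is about 40 mm, and the tool is back at its first height. The fingers still carry about 3 N of the spring, so I'll press slightly to seat the pin.

Request:
{"fn": "send_rows", "kwargs": {
  "steps": "0 0 0 0.002 0;0 0 0 0.004 0;0 0 0 0.006 0;0 0 0 0.006 0;0 0 0 0.006 0;0 0 0 0.006 0"
}}

```text
t: 9.45
position: [0.5166, 0.0047, 0.0892]
ee_rot: [-3.141, 0.0, -3.029]
contact_force: [-7.3, -2.2, 3.2]
grip_width: 0.276
gripper_force: 60.1
```

The tool now stops at the same height as at the first grasp (0.0892) and the force has turned upward, so the pin is on its stop.

```bash
python3 -c "
from workcell import r
print(r.finish_job())"
```

```text
the job is handed in; nothing more can be done
None
```

The job is handed in at about 9.5 s, though the verdict was not returned: the sleeve sits one hole (40 mm) nearer the steel V-rest with the pin seated, the fingers still grip the knob at about 60 N, and the arm never went near the spool, screwdriver or sanding block.

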